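# Fit the missing ticket holder to a display shelf and press it down

## Task

On the display shelf the bamboo pot has its ticket holder, but the blue bowl has none. Take the holder with the blue card out of the grooved block, push its tongue fully home behind the shelf's front lip, centred in front of the blue bowl with the card facing outwards like its neighbour, feeling your way and not forcing it, and leave the rest of the display alone. The lip carries double-sided tape that needs steady pressure: finish still gripping the holder and pressing it down firmly, without letting go.

Things in the scene. Friction and masses are not known exactly. Their poses are not given: they have to be found in the camera images.
- shelf: Low wooden display shelf, fixed: board 180 mm deep (x), 300 wide (y), top at z = 70. Origin: centre of its underside. Along its whole +x edge (customers' side, away from the robot) runs a rigid aluminium ticket rail: a channel open at the top, 8 wide, 27 deep, between a 3 thick back leg on the board and the 3 thick front lip. Lip, leg and board are level on top; lip and leg have rounded tops.
- rail (a point): Middle of the ticket rail's mouth: midway between lip and back leg, at the height of their top, half way along y. Axes as the shelf's: x outwards over the lip, y along the rail, z up. A holder fully home rests with its shoulders on lip and back leg, its origin 20 mm below this height.
- block: Dark wooden block, fixed, 60 (x) by 180 (y) by 34 mm high, with a groove 8 wide and 23 deep along y in the middle of its top, in which spare ticket holders stand on their shoulders. Origin: centre of its underside.
- ticket_blue: Ticket holder with the blue card, standing in the block's groove, its card facing the block's +x: dark tongue (4 mm in x, 44 in y, 20 tall, lower edge rounded) under a hardwood frame (16 in x, 52 in y, z = 20 to 60); its flat underside makes a 6 mm shoulder before and behind the tongue. Origin: middle of the tongue's lower edge, frame centred above it; z up; +x is the card side. About 35 g.
- ticket_blue_card (a point): Point on the front (card) face of the blue ticket holder: 8 mm in front of its origin along x, 39 mm above.
- ticket_yellow: Ticket holder with a yellow card, same shape; stands in the same groove, its middle 95 mm from that of the blue one (either may be at the left). Stays there.
- ticket_red: Ticket holder with a red card, same shape; already home in the shelf's rail, in front of the pot. Stays there.
- bowl: Blue ceramic bowl, 92 mm across, 50 high, standing on the shelf with its centre 105 mm behind the rail's middle line; may be at the left or right half. Origin: centre of its underside; axes parallel to the shelf's at the start.
- pot: Bamboo pot with dark rings, 73 mm across, 80 high, standing on the other half of the shelf. Origin: centre of its underside.
There are look-alikes about, which are no part of the job. Several things have the shape of the block; the one meant has the colours described above.

How it is judged:
On the way, in this order (a step that is already met when the one before it is completed fails the run):
1. the blue ticket holder has been lifted clear out of the block's groove by the fingers (z of ticket_blue in the frame of block above 0.044 m and contact force between the fingers and ticket_blue above 1 N), for 0.1 s.
2. its tongue is in the rail behind the lip, at least 6 mm deep, card outwards, within 20 mm of the bowl's middle along the rail (x of ticket_blue in the frame of rail between -0.0045 and 0.0045 m and y of ticket_blue in the frame of bowl between -0.02 and 0.02 m and x of ticket_blue_card in the frame of rail above 0 m and z of ticket_blue in the frame of rail below -0.006 m), for 0.05 s.
At the end, for the whole second after the job is handed in: Blue holder home in the rail (height within 2.5 mm, 4.5 mm of channel middle, upright within 0.08 rad, at rest), card out, within 20 mm of the bowl's middle along the rail, gripped (over 2 N), pressed on the shelf with 4 to 60 N; other holders moved under 8 mm, bowl and pot under 10 (x of ticket_blue in the frame of rail between -0.0045 and 0.0045 m and y of ticket_blue in the frame of bowl between -0.02 and 0.02 m and x of ticket_blue_card in the frame of rail above 0 m and z of ticket_blue in the frame of rail between -0.0225 and -0.0175 m and contact force between ticket_blue and shelf between 4 and 60 N and contact force between the fingers and ticket_blue above 2 N and angle between ticket_blue's own z axis and vertical below 0.08 rad and linear speed of ticket_blue below 0.01 m/s and distance of each of ticket_red, ticket_yellow from where it was at the start of the episode below 0.008 m and distance of each of bowl, pot from where it was at the start of the episode below 0.01 m); the arm keeps its last pose, push and grip.
It fails at once if the red ticket holder is moved by more than 8 mm (distance of ticket_red from where it was at the start of the episode above 0.008 m).
It fails at once if the yellow ticket holder is moved by more than 8 mm (distance of ticket_yellow from where it was at the start of the episode above 0.008 m).
It fails at once if the blue bowl is moved by more than 10 mm (distance of bowl from where it was at the start of the episode above 0.01 m).
It fails at once if the bamboo pot is moved by more than 10 mm (distance of pot from where it was at the start of the episode above 0.01 m).
It fails at once if the holder is forced against the shelf with more than 80 N (contact force between ticket_blue and shelf above 80 N).
It also fails if it takes over 40 s, if anything falls off the work surface, if the arm or the gripper's body presses on something with over 40 N, if the wrist force passes 120 N, or if a joint passes its speed limit or range.

## Robot

A 6-joint arm with a two-finger parallel gripper is mounted at the origin on the work surface. World frame = base frame: x ahead of the robot, y to its left, z up, the work surface at z = 0. Lengths are in m, angles in rad, forces in N, time in s.
With the tool pointing down it reaches from about 0.375 to 0.9 m from the base axis. Payload 3.1 kg.
Tool frame: the origin (TCP) lies at the centre of the arm's flange, where the gripper is bolted on; the fingertips stand robot.tip_extent ahead of it and the grasp point (between the pads) lies 164 mm ahead of it (robot.tip_extent is the distance from the TCP to the fingertips, in m); z points along the fingers, y is the line along which they close (so a half turn about z gives the same grasp; the last joint's range is limited). The gripper opens to 87 mm and grips with 3 to 60 N. Pads are 19 mm wide; open, the fingers measure 117 mm over their backs; the gripper's body (75 mm by 190 mm) begins 51 mm behind the grasp point.
Start: joints at [0.965, 0.527, 1.433, -0, 1.181, -0.178], TCP at [0.259, 0.569, 0.405] pointing down, gripper open.
Joint ranges: [-3.08, 3.08], [-0.75, 2.2], [0.22, 2.44], [-1.43, 4.57], [0, 2.65], [-2.85, 2.85]. Speed limits (rad/s): [2.79, 2.79, 3.14, 3.14, 3.14, 3.14].

## Interface

Orientations are given as a unit quaternion [x, y, z, w].
In Python, from rig import get_obs, camera, hand_in, cut_out, robot gives the robot as it stands.
- The arm moves only by the tool step_arm, never from a script. Its argument "rows" is a list of rows, each a list of 6 numbers: the shift along the world's x, y, z in m, then the turn, a rotation vector about the world's x, y, z in degrees. A call has 1 to 12 rows; each row shifts and turns the commanded pose from where the row before left it; what a row does not reach is not made up. A row lasts 1/8 s, in which the tool goes at most 62.5 mm and 10.7 degrees, less where a joint would pass 70% of its speed; a pose out of reach is approached as far as the arm can. A call is refused whole if a number of a shift passes 0.0625 or a number of a turn 10.7, either way. A call with a gripper value outside its range is refused whole. "jaw" is the finger opening in m, from 0 to 0.087, set as the call begins (left out, the last holds). The fingers move at their own pace and stop on an object; "squeeze" is the grip in N (left out, the last holds). Time passes only in rows, so rows that do not move let the fingers close. It gives the time, the measured TCP pose, the force, the opening and the grip force at its end, in the units of the state.
- get_obs(): the state, without advancing time (a new reading comes with each control period).
- camera(name): name is "scene" or "side" or "wrist"; returns a dict with "pixels" (384x512x3 uint8, blue, green, red), "depth" (384x512 float32, m along the optical axis (not along the pixel's ray), 0 where there is no reading), "fov_y" (degrees; the focal length in pixels is half the picture's height over the tangent of half this angle, whatever the lens; pixels are square), "cx", "cy" (the principal point, pixels), "extrinsics" (4x4, takes a point from camera to world coordinates); the wrist camera has in their place "mount" (4x4, takes a point from camera to tool coordinates, whose origin is the TCP and whose axes are the flange's). Camera axes: x right, y up, looking along -z (the intrinsics and any distortion apply to the point x, -y, -z); pixel columns grow to the right and rows downward; lengths in m; the calibration is good to about 2 mm. A picture is of the moment at which its call begins: read the wrist's pose just before it.
- hand_in(): hands the job in; it is judged then, once.
Trained networks look in the newest picture that a camera, given by its name, has taken for a name from the list of things; names that differ only in an ending like _2 or _b are one class to them, and where a whole thing is asked for, a point or a joint stands for the part that bears it (a point fixed in the world has none). Each returns a list of dicts, best first, with "confidence" (0 to 1); they miss things now and then, are a little off and sometimes report something else, mostly with a low value. They report only what shows in the picture. A call takes as long as a camera call. They do not tell look-alikes from the thing itself.
- cut_out(label, camera): "region" (384x512 bool, what is visible of it) and "extent" ([centre column, centre row, width, height] in pixels, round what is visible of it).
The state is a dict: "time": time; "q": joint angles; "joint_velocities": joint speeds; "joint_torque": joint torques, N m; "position": TCP position; "tool_rot": TCP orientation; "ft_force": force on the tool from outside, world axes, zero at the start; "moment": the same for the moment, N m; "grip_width": finger opening in m; "grip_force": force on a finger pad.
Only numpy, scipy, OpenCV 4.12 (cv2) and the standard library are available. Lean on these libraries where they do the work, as an engineer would, in place of code of your own. Each camera call takes 0.05 s, during which the arm holds its last target. There are 200 camera calls.

## Working session

There is one attempt and no reset: what is moved stays moved. The work goes in short steps, Python scripts to look and compute and a tool call to move; the robot and the scene stay as the last step left them, time stands still between calls to the robot, and variables do not carry over. Pictures are saved under pics/ and viewed, at most 10 in all, crops included, and the job is handed in when it is done.

Besides the shell and the picture viewer there is one more tool, called after "Emit:" as name([rows], argument=value, ...), one row to a line, values as JSON. step_arm: Moves the arm, as the interface text tells. Its arguments: {"type":"object","properties":{"rows":{"type":"array"},"jaw":{"type":"number"},"squeeze":{"type":"number"}},"required":["rows"]}

```bash
mkdir -p pics; cat > h.py <<'E'
import numpy as np, cv2
from rig import get_obs, camera, cut_out, robot
from scipy.spatial.transform import Rotation as R
def cloud(c,o=None):
    H,W=c['depth'].shape; f=H/2/np.tan(np.radians(c['fov_y'])/2)
    v,u=np.mgrid[0:H,0:W]; d=c['depth']
    p=np.stack([(u-c['cx'])/f*d,-(v-c['cy'])/f*d,-d],-1)
    if 'extrinsics' in c: T=np.array(c['extrinsics'])
    else:
        B=np.eye(4);B[:3,:3]=R.from_quat(o['tool_rot']).as_matrix();B[:3,3]=o['position'];T=B@np.array(c['mount'])
    P=p@T[:3,:3].T+T[:3,3]; P[d==0]=np.nan
    return P
E
python3 - <<'E'
from h import *
o=get_obs();print(o,robot.tip_extent)
ims=[]
for n in ['scene','side']:
    c=camera(n);print(n,c.keys(),c['fov_y'],np.round(c['extrinsics'],3).tolist())
    cv2.imwrite(f'pics/{n}0.png',c['pixels']);P=cloud(c);np.savez(f'{n}0.npz',P=P,px=c['pixels'])
    for l in ['shelf','block','ticket_blue','ticket_yellow','ticket_red','bowl','pot']:
        for r in cut_out(l,n):
            q=P[r['region']];q=q[~np.isnan(q[:,0])]
            if r['confidence']>.2:print(l,round(r['confidence'],2),np.round(r['extent']),np.round(np.median(q,0),3) if len(q) else None)
E
```

```text
{'time': 0.0, 'q': array([ 9.64495336e-01,  5.28467784e-01,  1.43390986e+00,  2.93342997e-05,
        1.18141267e+00, -1.78496225e-01]), 'joint_velocities': array([-1.13773966e-03,  1.76331590e-04, -1.31138760e-03, -6.51565008e-05,
       -1.05138551e-03, -3.64633420e-04]), 'joint_torque': array([-7.15113638e-04, -4.40036166e+01, -1.76595122e+01,  6.33720355e-02,
        5.82079869e-02, -1.52403941e-04]), 'position': array([0.25906275, 0.5683979 , 0.40376781]), 'tool_rot': array([ 2.12280281e-01,  9.77208204e-01, -1.01012959e-03, -4.32732580e-04]), 'ft_force': array([-0.21277058,  0.70794348, -0.80805519]), 'moment': array([-0.00826919,  0.04122233, -0.03232535]), 'grip_force': 0.0, 'grip_width': 0.08656100886216764} 0.1822
scene dict_keys(['pixels', 'depth', 'fov_y', 'cx', 'cy', 'extrinsics']) 55.036613437177536 [[-0.119, -0.794, 0.596, 0.998], [0.993, -0.101, 0.065, 0.158], [0.009, 0.6, 0.8, 0.739], [0.0, 0.0, 0.0, 1.0]]
shelf 0.76 [135. 194. 145.  82.] [ 0.566 -0.157  0.07 ]
block 0.97 [301. 271.  91.  70.] [0.662 0.204 0.034]
block 0.79 [308. 148.  70.  34.] [0.318 0.203 0.033]
b
[... 634 characters left out ...]
]) 53.06926661957327 [[0.941, 0.242, -0.235, 0.258], [-0.336, 0.63, -0.7, -0.525], [-0.022, 0.738, 0.674, 0.665], [0.0, 0.0, 0.0, 1.0]]
block 0.93 [181. 201.  35.  63.] [0.298 0.178 0.034]
block 0.7 [187. 143.  39.  43.] [0.362 0.421 0.034]
block 0.68 [244. 177.  29.  58.] [0.472 0.204 0.035]
block 0.67 [309. 167.  30.  51.] [0.643 0.176 0.034]
ticket_blue 0.77 [247. 174.  12.  20.] [0.471 0.174 0.073]
ticket_yellow 0.28 [403. 283.  29.  40.] [ 0.615 -0.239  0.1  ]
ticket_red 0.97 [404. 282.  31.  39.] [ 0.615 -0.239  0.101]
ticket_red 0.43 [316. 251.  54.  45.] [ 0.508 -0.114  0.1  ]
bowl 0.93 [314. 251.  51.  43.] [ 0.508 -0.113  0.1  ]
pot 0.97 [358. 302.  56.  65.] [ 0.514 -0.254  0.119]
```

View pics/scene0.png

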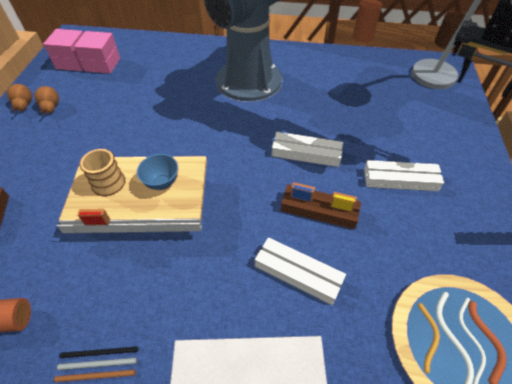

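View pics/side0.png

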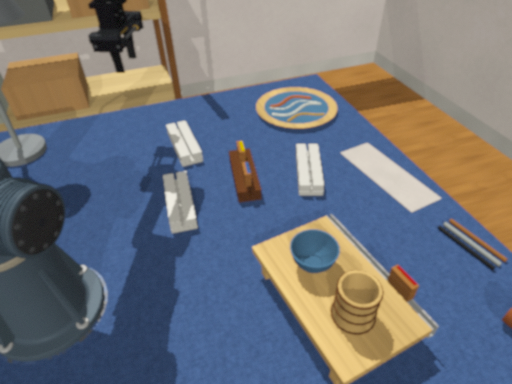

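The scene shows the dark block at (323,211), with blue on its left (303,191) and yellow on its right (345,203). The shelf at (135,194) carries the bowl at (160,172), the pot at (105,173) and the red holder at (94,217). Next I'll fit the geometry.

```bash
cat > fit.py <<'E'
from h import *
def rect(P,m,name):
    q=P[m][:,:2].astype(np.float32); (c,s,a)=cv2.minAreaRect(q); print(name,len(q),np.round(c,4),np.round(s,4),round(a,2))
E
python3 - <<'E'
from fit import *
for n in ['scene','side']:
    d=np.load(n+'0.npz');P=d['P'];px=d['px'].astype(int);X,Y,Z=P[...,0],P[...,1],P[...,2]
    print(n)
    with np.errstate(invalid='ignore'):
        sh=(abs(Z-.07)<.006)&(X>.38)&(X<.75)&(Y<.06)&(Y>-.4)
        bl=(abs(Z-.034)<.005)&(X>.4)&(X<.58)&(Y>.1)&(Y<.36)&(px.sum(-1)<330)&(px[...,2]>px[...,0])
        rect(P,sh,'shelf');rect(P,bl,'block')
        b=px[...,0]-px[...,2]
        for nm,m in dict(blue=(Z>.055)&(Z<.09)&(X>.4)&(X<.58)&(Y>.1)&(Y<.25),yel=(Z>.055)&(Z<.09)&(X>.4)&(X<.58)&(Y>.25)&(Y<.36),
             red=(abs(Z-.11)<.006)&(X>.58)&(X<.7)&(Y<-.15)).items(): rect(P,m,nm)
        m=(Z>.09)&(Z<.135)&(X>.4)&(X<.58)&(Y>-.2)&(Y<-.02)&(b>20)
        rect(P,m,'bowl')
        m=(Z>.14)&(Z<.16)&(X>.4)&(X<.6)&(Y<-.15);rect(P,m,'pot')
E
```

```text
scene
shelf 6257 [ 0.5259 -0.1807] [0.1972 0.3009] 8.05
block 1062 [0.4859 0.2413] [0.1788 0.0633] 81.07
blue 246 [0.4786 0.1948] [0.0522 0.0197] 81.08
yel 259 [0.4942 0.2886] [0.0516 0.0192] 80.94
red 211 [ 0.6249 -0.2332] [0.0171 0.0521] 8.18
bowl 759 [ 0.5034 -0.1278] [0.0905 0.0868] 7.14
pot 375 [ 0.5207 -0.2475] [0.0694 0.07  ] 22.76
side
shelf 11021 [ 0.5227 -0.1809] [0.1958 0.3019] 8.08
block 701 [0.4817 0.2395] [0.182 0.06 ] 80.41
blue 139 [0.4743 0.1933] [0.0552 0.017 ] 81.21
yel 117 [0.4897 0.2867] [0.055  0.0168] 79.62
red 304 [ 0.6202 -0.2349] [0.0167 0.0528] 7.85
bowl 1028 [ 0.4998 -0.1298] [0.0886 0.0856] 61.57
pot 698 [ 0.5161 -0.2499] [0.0696 0.0717] 36.09
```

Emit:
step_arm([
  [0.027,-0.0468,-0.005,0,0,-9.3],
  [0.027,-0.0468,-0.005,0,0,-9.3],
  [0.027,-0.0468,-0.005,0,0,-9.3],
  [0.027,-0.0468,-0.005,0,0,-9.3],
  [0.027,-0.0468,-0.005,0,0,-9.3],
  [0.027,-0.0468,-0.005,0,0,-9.3],
  [0.027,-0.0468,-0.005,0,0,-9.3],
  [0.027,-0.0468,-0.005,0,0,-9.3],
  [0,0,0,0,0,0],
  [0,0,0,0,0,0],
], jaw=0.05)

```text
time: 2.05
position: [0.4751, 0.1942, 0.3647]
tool_rot: [0.76, 0.65, -0.0, -0.0]
ft_force: [-0.6, 0.5, -0.1]
grip_width: 0.05
grip_force: 0.0
```

```bash
cat > w.py <<'E'
from fit import *
import sys
o=get_obs();c=camera('wrist');P=cloud(c,o);n=sys.argv[1];cv2.imwrite(f'pics/{n}.png',c['pixels']);np.savez(n+'.npz',P=P,px=c['pixels'])
M=R.from_quat(o['tool_rot']).as_matrix()
print(o['time'],np.round(o['position'],4),'tool z',np.round(M[:,2],4),'y ang',np.degrees(np.arctan2(M[1,1],M[0,1])),o['q'].round(2),o['ft_force'].round(2),o['grip_width'],o['grip_force'])
E
python3 - <<'E'
import sys;sys.argv=['','w1']
from w import *
X,Y,Z=P[...,0],P[...,1],P[...,2];px=c['pixels'].astype(int)
with np.errstate(invalid='ignore'):
    for lo,hi,n in [(.1,.243,'blue'),(.243,.36,'yel')]:
        rect(P,(abs(Z-.074)<.006)&(X>.4)&(X<.58)&(Y>lo)&(Y<hi),n)
    rect(P,(abs(Z-.034)<.005)&(X>.4)&(X<.58)&(Y>.1)&(Y<.36)&(px.sum(-1)<330)&(px[...,2]>px[...,0]),'block')
E
```

```text
2.05 [0.4751 0.1942 0.3647] tool z [-7.e-04  3.e-04 -1.e+00] y ang -8.917047402273239 [0.17 0.43 1.75 0.   0.95 0.33] [-0.56  0.47 -0.11] 0.050013517639937013 0.0
blue 859 [0.4774 0.1929] [0.052  0.0162] 80.77
yel 1100 [0.493  0.2864] [0.0508 0.0166] 80.39
block 7025 [0.4849 0.2396] [0.1801 0.0598] 80.48
```

View pics/w1.png

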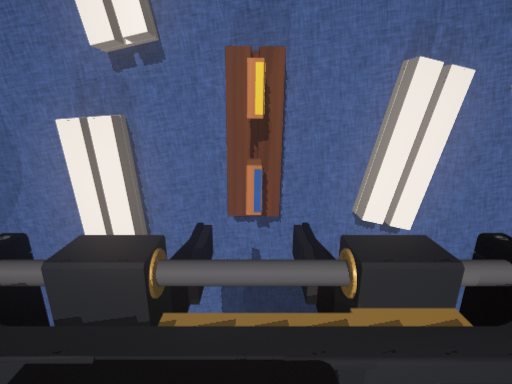

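The holder's top is at (0.477, 0.193), and the blue card shows on the +x side at (258,190) in the picture. I'll descend.

Emit:
step_arm([
  [0.002,-0.001,-0.04,0,0,-0.6],
  [0,0,-0.04,0,0,0],
  [0,0,-0.035,0,0,0],
  [0,0,-0.02,0,0,0],
  [0,0,-0.008,0,0,0],
  [0,0,0,0,0,0],
  [0,0,0,0,0,0],
])

```text
time: 2.98
position: [0.4775, 0.1938, 0.2227]
tool_rot: [0.763, 0.646, 0.001, 0.0]
ft_force: [-0.1, 0.4, 0.1]
grip_width: 0.0497
grip_force: 0.0
```

Emit:
step_arm([
  [0,0,0,0,0,0],
  [0,0,0,0,0,0],
  [0,0,0,0,0,0],
  [0,0,0,0,0,0],
], jaw=0.0, squeeze=30)

```text
time: 3.48
position: [0.4773, 0.1932, 0.2218]
tool_rot: [0.763, 0.646, 0.0, 0.0]
ft_force: [-0.4, 0.3, 0.1]
grip_width: 0.0181
grip_force: 0.1
```

Emit:
step_arm([
  [0,0,0,0,0,0],
  [0,0,0,0,0,0],
  [0,0,0,0,0,0],
])

```text
time: 3.85
position: [0.4773, 0.1932, 0.2218]
tool_rot: [0.763, 0.646, 0.0, 0.0]
ft_force: [0.3, -0.5, 2.1]
grip_width: 0.0155
grip_force: 30.0
```

Emit:
step_arm([
  [0,0,0.01,0,0,0],
  [0,0,0.03,0,0,0],
  [0,0,0.05,0,0,0],
  [0,0,0.05,0,0,0],
  [0,0,0.01,0,0,0],
  [0,0,0,0,0,0],
])

```text
time: 4.6
position: [0.477, 0.1933, 0.3724]
tool_rot: [0.763, 0.646, 0.001, 0.0]
ft_force: [-0.6, -0.3, -1.0]
grip_width: 0.0155
grip_force: 30.0
```

Emit:
step_arm([
  [0.0155,-0.0445,0.005,0,0,1.95],
  [0.0155,-0.0445,0.005,0,0,1.95],
  [0.0155,-0.0445,0.005,0,0,1.95],
  [0.0155,-0.0445,0.005,0,0,1.95],
  [0.0155,-0.0445,0.005,0,0,1.95],
  [0.0155,-0.0445,0.005,0,0,1.95],
  [0.0155,-0.0445,0.005,0,0,1.95],
  [0.0155,-0.0445,0.005,0,0,1.95],
  [0.0155,-0.0445,0.005,0,0,1.95],
  [0,0,0,0,0,0],
  [0,0,0,0,0,0],
])

```text
time: 5.98
position: [0.6161, -0.2069, 0.4142]
tool_rot: [0.656, 0.755, -0.0, -0.003]
ft_force: [-0.5, 1.1, -0.8]
grip_width: 0.0158
grip_force: 30.0
```

```bash
python3 - <<'E'
import sys;sys.argv=['','w2']
from w import *
X,Y,Z=P[...,0],P[...,1],P[...,2];px=c['pixels'].astype(int)
with np.errstate(invalid='ignore'):
    rect(P,(abs(Z-.11)<.005)&(X>.58)&(X<.7)&(Y<-.15),'red')
    rect(P,(abs(Z-.07)<.005)&(X>.38)&(X<.75)&(Y<.06)&(Y>-.4),'shelf')
    rect(P,(Z>.115)&(Z<.125)&(X>.4)&(X<.58)&(Y>-.2)&(Y<-.02),'bowlrim')
    rect(P,(Z>.08)&(Z<.125)&(X>.4)&(X<.58)&(Y>-.2)&(Y<-.02)&(px[...,0]-px[...,2]>20),'bowl')
E
```

```text
5.975 [ 0.6161 -0.2069  0.4142] tool z [-0.0046  0.0031 -1.    ] y ang 8.000563080819564 [-0.5   0.55  1.35  0.    1.24 -0.64] [-0.47  1.07 -0.8 ] 0.015786416690312215 30.000087968073785
red 88 [ 0.6211 -0.2139] [0.0158 0.0078] 8.21
shelf 26510 [ 0.5247 -0.1803] [0.1947 0.2847] 8.12
bowlrim 1922 [ 0.5024 -0.13  ] [0.0902 0.0911] 83.8
bowl 3928 [ 0.5027 -0.1298] [0.0899 0.0885] 8.17
```

View pics/w2.png

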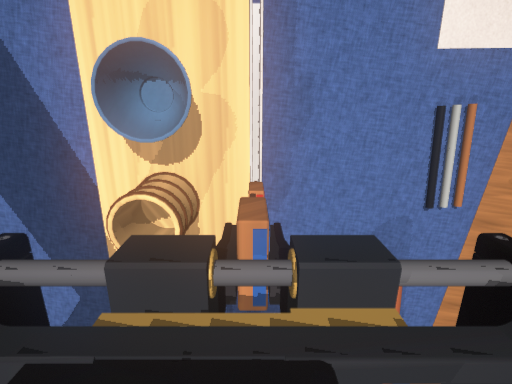

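The picture shows the rail running up from (255,190) to (257,0), the bowl at (142,90), and the held holder with its card on the outward side at (260,250). Next I'll measure the held holder and the rail in the same picture.

```bash
python3 - <<'E'
from fit import *
d=np.load('w2.npz');P=d['P'];px=d['px'].astype(int);X,Y,Z=P[...,0],P[...,1],P[...,2]
with np.errstate(invalid='ignore'):
    m=(Z>.2)&(Z<.30)&(X>.59)&(X<.64)&(Y>-.25)&(Y<-.15)&(px[...,2]>px[...,0]+30)
    print(np.round(np.percentile(Z[m],[5,25,50,75,95]),4))
    t=m&(abs(Z-.266)<.003); rect(P,t,'heldtop'); v,u=np.where(t);print(u.min(),u.max(),v.min(),v.max(),np.round(P[t].mean(0),4))
    # rail profile across shelf x at various y
    a=np.radians(8.1);s=X*np.cos(a)+Y*np.sin(a);w=-X*np.sin(a)+Y*np.cos(a)
    w0=-.6067*np.sin(a)-.1152*np.cos(a)
    r=(abs(w-w0)<.03)
    for k in np.arange(.570,.602,.001):
        q=r&(abs(s-k)<.0005);print(round(k,3),q.sum(),np.round(np.median(Z[q]),4) if q.any() else '',np.median(px[q],0) if q.any() else '')
    print('target s',.6067*np.cos(a)-.1152*np.sin(a))
E
```

```text
[0.2334 0.2521 0.2657 0.2664 0.2672]
heldtop 1301 [ 0.616  -0.2063] [0.016  0.0519] 7.95
236 268 218 309 [ 0.6135 -0.2012  0.2662]
0.57 52 0.0698 [159. 230. 253.]
0.571 54 0.07 [159. 230. 253.]
0.572 52 0.07 [159. 230. 253.]
0.573 49 0.07 [159. 230. 253.]
0.574 51 0.0701 [161. 231. 253.]
0.575 44 0.0699 [162. 233. 254.]
0.576 58 0.07 [161. 232. 253.]
0.577 59 0.0697 [156. 210. 243.]
0.578 59 0.0699 [217. 222. 230.]
0.579 59 0.0699 [221. 226. 234.]
0.58 59 0.0692 [180. 186. 200.]
0.581 54 0.0433 [219. 223. 231.]
0.582 54 0.043 [218. 222. 230.]
0.583 55 0.0428 [218. 222. 229.]
0.584 18 0.0429 [220.5 224.5 232. ]
0.585 36 0.0427 [216. 221. 228.]
0.586 54 0.0431 [216.5 221.  228.5]
0.587 54 0.043 [207.  213.5 223. ]
0.588 65 0.0431 [146. 152. 166.]
0.589 52 0.0695 [219. 225. 234.]
0.59 54 0.0702 [224.5 232.5 244.5]
0.591 58 0.0695 [168.  158.  164.5]
0.592 0  
0.593 0  
0.594 49 0.0001 [141. 105. 106.]
0.595 35 0.0001 [143. 105. 105.]
0.596 23 -0.0 [140. 103. 104.]
0.597 38 -0.0001 [141. 104. 104.]
0.598 48 -0.0001 [142. 104. 104.]
0.599 39 0.0002 [139. 103. 102.]
0.6 25 0.0002 [140. 103. 102.]
0.601 33 -0.0001 [146. 106. 103.]
0.602 47 0.0 [141. 104. 102.]
target s 0.584415531217426
```

Emit:
step_arm([
  [-0.003,0.03,0,0,0,0],
  [-0.003,0.03,0,0,0,0],
  [-0.0034,0.0314,0,0,0,0],
  [0,0,-0.04,0,0,0],
  [0,0,-0.04,0,0,0],
  [0,0,-0.03,0,0,0],
  [0,0,0,0,0,0],
  [0,0,0,0,0,0],
])

```text
time: 7.02
position: [0.6076, -0.1151, 0.3076]
tool_rot: [0.655, 0.755, 0.0, 0.0]
ft_force: [-0.7, -0.1, 0.2]
grip_width: 0.0156
grip_force: 30.0
```

```bash
python3 - <<'E'
import sys;sys.argv=['','w3']
from w import *
X,Y,Z=P[...,0],P[...,1],P[...,2];px=c['pixels'].astype(int)
a=np.radians(8.1);s=X*np.cos(a)+Y*np.sin(a);w=-X*np.sin(a)+Y*np.cos(a)
zt=o['position'][2]-.148
with np.errstate(invalid='ignore'):
    t=(abs(Z-zt)<.004)&(abs(s-.584)<.014)&(px[...,2]>px[...,0]+30); rect(P,t,'held')
    for z0,n in [(.043,'floor'),(.07,'top')]:
        t=(abs(Z-z0)<.003)&(s>.57)&(s<.6)&(w>-.16)&(w<-.05); print(n,t.sum(),np.round(np.percentile(s[t],[1,50,99]),4))
    rect(P,(Z>.115)&(Z<.125)&(X>.4)&(X<.565)&(Y>-.2)&(Y<-.02),'bowlrim')
p=o['position'];print('tcp s',p[0]*np.cos(a)+p[1]*np.sin(a))
E
```

```text
7.025 [ 0.6076 -0.1151  0.3076] tool z [ 1.e-03 -3.e-04 -1.e+00] y ang 8.09697574667115 [-0.37  0.64  1.54  0.    0.97 -0.51] [-0.73 -0.14  0.16] 0.015560734400297677 29.999818168580532
held 1345 [ 0.6047 -0.116 ] [0.0236 0.0528] 8.74
floor 665 [0.5801 0.5843 0.5877]
top 1390 [0.5701 0.5767 0.5911]
bowlrim 2265 [ 0.4982 -0.1266] [0.0908 0.0805] 56.87
tcp s 0.5852901003015766
```

Emit:
step_arm([
  [-0.001,0,-0.02,0,0,0],
  [0,0,-0.01,0,0,0],
  [0,0,-0.004,0,0,0],
  [0,0,0,0,0,0],
  [0,0,0,0,0,0],
])

```text
time: 7.7
position: [0.6066, -0.1159, 0.2734]
tool_rot: [0.656, 0.755, 0.0, 0.001]
ft_force: [0.5, -1.2, -0.5]
grip_width: 0.0156
grip_force: 30.0
```

Its lower edge is about 5 mm inside the mouth with no force, so I'll continue gently.

Emit:
step_arm([
  [0,0,-0.003,0,0,0],
  [0,0,-0.003,0,0,0],
  [0,0,-0.002,0,0,0],
  [0,0,0,0,0,0],
])

```text
time: 8.2
position: [0.6063, -0.1158, 0.2644]
tool_rot: [0.656, 0.755, -0.0, -0.0]
ft_force: [-0.1, 0.3, -0.8]
grip_width: 0.0157
grip_force: 30.0
```

Emit:
step_arm([
  [0,0,-0.002,0,0,0],
  [0,0,-0.002,0,0,0],
  [0,0,-0.001,0,0,0],
  [0,0,0,0,0,0],
])

```text
time: 8.7
position: [0.6063, -0.1158, 0.2597]
tool_rot: [0.656, 0.755, -0.0, -0.0]
ft_force: [0.7, -0.1, 1.2]
grip_width: 0.0157
grip_force: 30.0
```

Emit:
step_arm([
  [0,0,-0.001,0,0,0],
  [0,0,-0.0005,0,0,0],
  [0,0,0,0,0,0],
  [0,0,0,0,0,0],
], squeeze=50)

```text
time: 9.2
position: [0.6064, -0.1158, 0.2583]
tool_rot: [0.656, 0.755, 0.0, 0.0]
ft_force: [-0.2, 0.6, -0.3]
grip_width: 0.0158
grip_force: 50.0
```

Emit:
step_arm([
  [0,0,-0.0005,0,0,0],
  [0,0,0,0,0,0],
  [0,0,0,0,0,0],
])

```text
time: 9.57
position: [0.6064, -0.1159, 0.2578]
tool_rot: [0.656, 0.755, 0.0, 0.0]
ft_force: [0.4, 0.1, 0.1]
grip_width: 0.016
grip_force: 50.0
```

Emit:
step_arm([
  [0,0,-0.0005,0,0,0],
  [0,0,0,0,0,0],
  [0,0,0,0,0,0],
])

```text
time: 9.95
position: [0.6064, -0.1158, 0.2578]
tool_rot: [0.656, 0.755, 0.0, 0.0]
ft_force: [-1.0, 0.2, 5.8]
grip_width: 0.0156
grip_force: 50.0
```

Emit:
step_arm([
  [0,0,-0.0005,0,0,0],
  [0,0,0,0,0,0],
  [0,0,0,0,0,0],
])

```text
time: 10.32
position: [0.6064, -0.1158, 0.2577]
tool_rot: [0.656, 0.755, 0.0, 0.0]
ft_force: [-2.5, 0.1, 8.3]
grip_width: 0.0157
grip_force: 50.0
```

Emit:
step_arm([
  [0,0,-0.0005,0,0,0],
  [0,0,-0.0005,0,0,0],
  [0,0,0,0,0,0],
  [0,0,0,0,0,0],
])

```text
time: 10.82
position: [0.6063, -0.1158, 0.2577]
tool_rot: [0.656, 0.755, 0.0, 0.0]
ft_force: [-2.2, 0.8, 12.8]
grip_width: 0.0158
grip_force: 50.0
```

Emit:
step_arm([
  [0,0,-0.0005,0,0,0],
  [0,0,-0.0005,0,0,0],
  [0,0,0,0,0,0],
  [0,0,0,0,0,0],
])

```text
time: 11.32
position: [0.6063, -0.1158, 0.2577]
tool_rot: [0.656, 0.755, 0.0, 0.001]
ft_force: [-5.0, 0.7, 17.3]
grip_width: 0.0156
grip_force: 50.0
```

```bash
python3 - <<'E'
from fit import *
for n in ['scene','side']:
    c=camera(n);P=cloud(c);px=c['pixels'].astype(int);X,Y,Z=P[...,0],P[...,1],P[...,2]
    cv2.imwrite(f'pics/{n}1.png',cv2.resize(c['pixels'][120:340,40:300] if n=='scene' else c['pixels'][160:384,220:480],None,fx=2.5,fy=2.5))
    with np.errstate(invalid='ignore'):
        rect(P,(abs(Z-.11)<.006)&(X>.58)&(X<.7)&(Y<-.15),'red')
        rect(P,(Z>.09)&(Z<.12)&(X>.4)&(X<.565)&(Y>-.2)&(Y<-.02)&(px[...,0]-px[...,2]>20),'bowl')
        m=(Z>.075)&(Z<.12)&(X>.57)&(X<.66)&(Y>-.16)&(Y<-.06)&(abs(px[...,0]-px[...,2])>40)
        rect(P,m,'blue');print(np.nanmax(Z[m]) if m.any() else 0)
o=get_obs();print(o['time'],o['position'],o['ft_force'],o['grip_force'],R.from_quat(o['tool_rot']).as_matrix()[:,2])
E
```

```text
red 211 [ 0.6248 -0.2333] [0.0177 0.0525] 6.97
bowl 138 [ 0.4955 -0.0972] [0.0781 0.0233] 12.05
blue 66 [ 0.6087 -0.0917] [0.0115 0.0218] 53.31
0.1098339015224552
red 303 [ 0.6201 -0.2346] [0.0173 0.0521] 7.43
bowl 859 [ 0.4992 -0.129 ] [0.0886 0.0825] 73.67
blue 199 [ 0.5997 -0.1266] [0.027  0.0409] 64.69
0.11328799143807633
11.425 [ 0.60631355 -0.11575491  0.25763885] [-5.01690674  1.73194504 19.13051755] 50.005519296973944 [ 7.78130927e-04 -5.45641174e-04 -9.99999548e-01]
```

View pics/scene1.png

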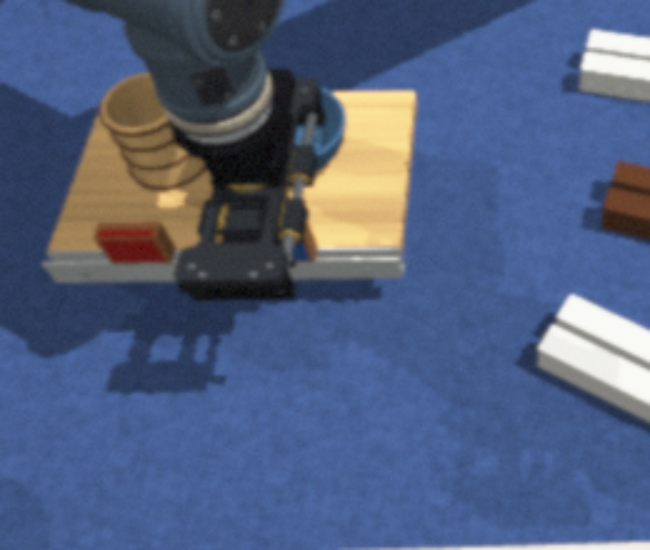

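The holder is home at (310,245) in the crop, with its top at z ≈ 0.11 and about 18 N of downward press. Red and the bowl haven't moved, so I'm handing in.

```bash
python3 -c "
from rig import hand_in,get_obs
print(get_obs()['ft_force']);print(hand_in())"
```

```text
[-5.01690674  1.73194504 19.13051755]
the job is handed in; nothing more can be done
None
```

I pushed the blue ticket holder fully home in the rail in front of the blue bowl, card outwards, and handed the job in at about 11.4 s, still gripping it (50 N) and pressing down with about 19 N; the interface returned no verdict.

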